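# Store a rolling pin in its V-cradle and chock it

### The arm

A 6-joint arm with a two-finger parallel gripper is mounted at the origin on the work surface. World frame = base frame: x ahead of the robot, y to its left, z up, the work surface at z = 0. Lengths are in mm, angles in rad, forces in N, time in s.
With the tool pointing down it reaches from about 325 to 875 mm from the base axis. Payload 4.4 kg.
Tool frame: the origin (TCP) lies on the centre line of the jaws, within the pads' length; the fingertips stand ahead of it and the grasp point (between the pads) lies 6 mm ahead of it (ctrl.tcp_to_tips is the z of the fingertips in the tool frame, in mm); z points along the fingers, y is the direction in which the jaws open and shut (so a half turn about z gives the same grasp; the last joint's range is limited). The gripper opens to 85 mm and grips with 20 to 120 N. Pads are 22 mm wide; open, the fingers measure 114 mm over their backs; the gripper's body (76 mm by 85 mm) begins 54 mm behind the grasp point. The pads swing forward as they close: fully open they stand 13 mm farther back than shut.
Start: joints at [-1.381, 0.207, 1.542, -0, 1.393, -0.15], TCP at [192.176, -541.937, 227.582] pointing down, gripper open.
Joint ranges: [-2.73, 2.73], [-0.86, 2.22], [0.23, 2.46], [-1.11, 4.25], [0.08, 2.63], [-2.82, 2.82]. Speed limits (rad/s): [2.79, 2.79, 3.14, 3.14, 3.14, 3.14].

### API

Orientations are given as a 3x3 rotation matrix whose columns are the frame's x, y, z axes.
In Python, from plant import ctrl, sensors, optics gives the robot as it stands. Calls block until the motion is done:
- ctrl.move_ptp(position, orientation): joint-space move of the TCP to a pose.
- ctrl.move_l(position, rot=None, vel=150, threshold=None): straight line of the TCP; rot=None keeps the orientation; vel is the mean speed in mm/s. With threshold (N) it stops when the force on the tool has changed by that much, and returns True; else False.
- ctrl.set_joints(angles): joint-space move.
- ctrl.gripper_to(opening, force=None): finger opening in mm; force is the grip in N (None keeps the last); returns when the fingers have stopped.
- ctrl.hold(seconds).
- ctrl.solve_ik(position, orientation): joint angles nearest the present ones, or None.
- sensors.read_state(): the state.
- optics.grab_frame(name): name is "scene" or "top"; returns (picture, depth): 480x640x3 uint8, red, green, blue; 480x640 float32, mm along the optical axis (not along the pixel's ray), 0 where there is no reading.
- optics.camera_params(name): a dict with "mtx" (3x3 intrinsics, pixels), "R" (3x3) and "t" (3): a world point X has camera coordinates R X + t. Camera axes: x right, y down, z forward; pixel columns grow to the right and rows downward; lengths in mm; the calibration is good to about 2 mm. A picture is of the moment at which its call begins. camera_params takes no time and is no camera call.
A pose or a line that the arm cannot do raises ctrl.MotionError and nothing moves.
- ctrl.finish_job(): hands the job in, once; it reports no verdict.
The state is a dict: "t": time; "q": joint angles; "qvel": joint speeds; "tau": joint torques, N m; "eef_pos": TCP position; "eef_rot": TCP orientation; "force": force on the tool from outside, world axes, zero at the start; "wrist_torque": the same for the moment, N m; "grip_width": finger opening in mm.
Only numpy, scipy, OpenCV 4.12 (cv2) and the standard library are available. Lean on these libraries where they do the work, as an engineer would, in place of code of your own. Each camera call takes 0.05 s, during which the arm holds its last target. There are 200 camera calls.

### The job

Lift the wooden rolling pin off its sloping draining stand, bring it level and lay it gently into the two V-blocks of the storage cradle, centred lengthwise, both ends going down together and not dropped. Then set the yellow wedge chock flat on the cradle's board midway between the V-blocks, on their low side, sloping face to the pin, and push it up against the pin so that the pin cannot roll out, leaving the pin seated in the Vs. Let go of both and leave the mug, the jar and the brush where they stand.

Things in the scene. Friction and masses are not known exactly. Their poses are not given: they have to be found in the camera images.
- pin: Plain light-wood rolling pin: a cylinder 40 mm across, 280 mm long, about 0.25 kg. Origin at its centre, x axis along it (to its raised end at the start). It starts on the stand, rising at 30 degrees, in two V supports; between these it is free all round, with 22 mm of space below it to the stand's sloping plate.
- stand: Fixed white sloping stand on a blue foot, 270 x 130 mm in plan, up to about 230 mm high. Origin at the centre of its foot, on the table; x points (in plan) up the slope along the pin, whose centre is 150 mm above this origin; z up. Its two V supports are 30 mm thick, centred 90 mm either side of the pin's centre; a plate stops the pin's lower end.
- cradle: Fixed cradle: wooden board 250 (x) x 190 mm (y, from -60 to +130), top 18 mm above the table, with two steel V-blocks 30 mm thick centred at x = +-90 mm (150 mm clear between). The Vs run along x. Each V has a tall 50 degree face on the -y side, up to 68 mm above the table, and a 25 degree face on the +y (low) side, up to 38 mm. Origin on the table below the seated pin's centre; z up.
- seat (a point): Point of the cradle where the centre of the pin lies when seated in both Vs and centred: 48 mm above the table (30 mm above the board). Axes as the cradle: x along the seated pin, +y to the low side.
- chock: Yellow rubber wedge with a black stripe, 80 g: 36 mm wide (x), 55 long (y), 40 high. Origin at the centre of its underside, z up. Toe (thin edge) at y = -27.5 mm; from it the 55 degree sloping face rises to full height at y = +0.5; the rest of the top is flat, back upright at y = +27.5. Side faces (x = +-18 mm) upright and parallel. Starts flat on the table.
- chock_place (a point): Point of the cradle, on top of its board midway between the V-blocks, 31 mm to the low side of the pin's axis. With its origin here and its axes along the cradle's, the chock's slope just touches the seated pin.
- mug: Blue mug, 76 mm across, 90 mm high, not to be disturbed. Origin at the centre of its underside.
- jar: Glass jar with red lid, 66 mm across, 110 mm high, not to be disturbed. Origin at the centre of its underside.
- brush: Pastry brush lying flat, along its x axis, not to be disturbed. Origin at the centre of its underside.
Things that resemble listed ones, but are neither listed nor needed, are in the scene too. Of the things shaped like the chock, the yellow one is meant.

How it is judged:
By the outcome, as a careful person would: the job done as asked, in the order asked, and still so for the second after the job is handed in, with the robot touching nothing.
It also fails if it takes over 59 s, if anything falls off the work surface, if the arm or the gripper's body presses on something with over 40 N, if the wrist force passes 120 N, or if a joint passes its speed limit or range.

## Working session

There is one attempt and no reset: what is moved stays moved. The work goes in short steps, each a Python script; the robot and the scene stay as the last script left them, time stands still between calls to the robot, and variables do not carry over. Pictures are saved under pics/ and viewed, about 8 in all and at most 12, crops included, and the job is handed in when it is done.

```bash
ls; mkdir -p pics
python3 - <<'E'
from plant import ctrl, sensors, optics
import cv2, numpy as np
for n in ("scene","top"):
    p,d=optics.grab_frame(n); cv2.imwrite(f"pics/{n}0.png",p[:,:,::-1]); np.savez(f"{n}0.npz",p=p,d=d)
    c=optics.camera_params(n); print(n,c["mtx"].round(1).tolist(),c["R"].round(3).tolist(),np.round(c["t"],1), "pos",np.round(-c["R"].T@c["t"]), (d==0).mean())
print(sensors.read_state(), ctrl.tcp_to_tips)
E
```

```text
pics
scene [[598.3, 0.0, 318.0], [0.0, 598.3, 239.9], [0.0, 0.0, 1.0]] [[-0.63, 0.777, 0.001], [0.559, 0.454, -0.694], [-0.54, -0.436, -0.72]] [ 339.6 -254.9 1326.1] pos [1072.  430.  778.] 0.004029947916666667
top [[533.2, 0.0, 324.0], [0.0, 533.2, 256.1], [0.0, 0.0, 1.0]] [[-0.051, -0.999, 0.001], [-0.979, 0.05, -0.199], [0.198, -0.011, -0.98]] [ 27.1 558.3 886.8] pos [372.   9. 980.] 0.003958333333333334
{'t': 0.1, 'q': array([-1.38046622e+00,  2.07376706e-01,  1.54282514e+00,  3.29661224e-05,
        1.39351463e+00, -1.50504440e-01]), 'qvel': array([-0.00073962, -0.00094105, -0.00481241,  0.00077091,  0.00107082,
       -0.00085249]), 'tau': array([-1.41008973e-04, -3.84090328e+01, -2.92547840e+01, -1.73616145e-04,
        4.93765867e-03,  1.71771973e-05]), 'eef_pos': array([ 192.0702565 , -541.22949335,  226.51142898]), 'eef_rot': array([[ 9.42478047e-01,  3.34267849e-01, -3.69926592e-04],
       [ 3.34267870e-01, -9.42475791e-01,  2.09160298e-03],
       [ 3.50508771e-04, -2.09494446e-03, -9.99997744e-01]]), 'force': array([0.22253727, 0.34100253, 0.51312179]), 'wrist_torque': array([ 0.05362296, -0.04235398,  0.00293441]), 'grip_width': 85.29056045380487} 25.0
```

View pics/scene0.png

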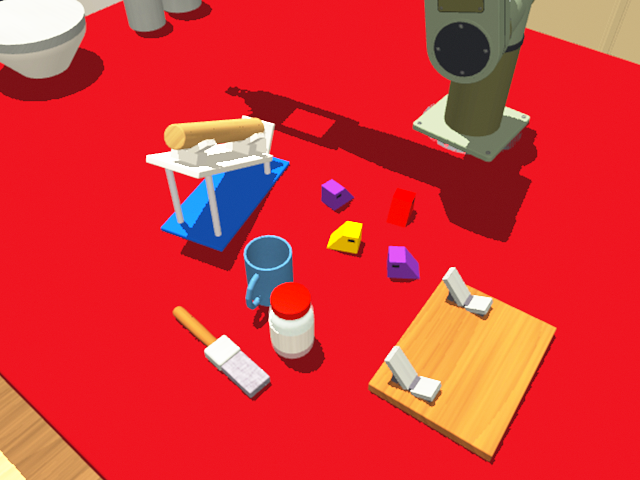

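View pics/top0.png

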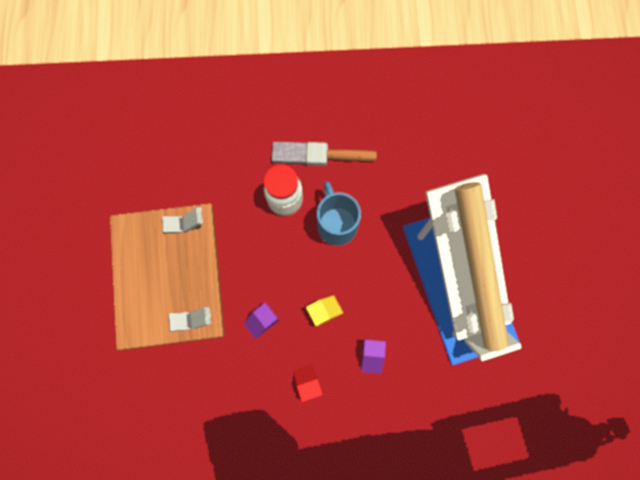

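The scene view shows the pin on its stand (~215,133), the yellow chock (~346,238) and the cradle (~460,360). In the top view the pin runs (470,190)-(495,345), raised end at the top or bottom to be settled by depth. The chock is at (324,310), and the cradle board at (165,275) has its Vs near the right edge, so the low side is to the left.

```bash
cat > h.py <<'E'
import numpy as np, cv2
from plant import ctrl, sensors, optics
from scipy.optimize import least_squares
def cloud(n,p,d):
    c=optics.camera_params(n); v,u=np.mgrid[:480,:640]
    K=c["mtx"]; C=np.stack([(u-K[0,2])/K[0,0]*d,(v-K[1,2])/K[1,1]*d,d],-1)
    X=(C-c["t"])@c["R"]; X[d==0]=np.nan
    return X
def hsv(p): return cv2.cvtColor(p,cv2.COLOR_RGB2HSV)
def fitcyl(P,r=20.):
    m=np.median(P,0); a=np.linalg.svd(P-m,full_matrices=False)[2][0]
    def f(v):
        w=v[3:]/np.linalg.norm(v[3:]); D=P-v[:3]; 
        return np.append(np.linalg.norm(D-np.outer(D@w,w),axis=1)-r,[np.linalg.norm(v[3:])-1,(v[:3]-m)@w])
    s=least_squares(f,np.r_[m-[0,0,15],a],loss='soft_l1',f_scale=1.5)
    w=s.x[3:]/np.linalg.norm(s.x[3:]); c=s.x[:3]; t=(P-c)@w
    lo,hi=np.percentile(t,[.3,99.7]); return c+w*(lo+hi)/2,w,hi-lo,np.median(abs(f(s.x)))
E
cat > m.py <<'E'
from h import *
for n in ("top","scene"):
    z=np.load(n+"0.npz"); p,d=z["p"],z["d"]; X=cloud(n,p,d); H=hsv(p); h,s,v=H[...,0],H[...,1],H[...,2]; Z=X[...,2]
    wood=(h>8)&(h<25)&(s>70)
    R=np.hypot(X[...,0],X[...,1])
    m=wood&(Z>90)&(Z<300)&(X[...,1]<-100)&(R>330)&(X[...,0]<750); 
    k,l,st,_=cv2.connectedComponentsWithStats(m.astype(np.uint8)); i=1+st[1:,4].argmax(); m=cv2.erode((l==i).astype(np.uint8),np.ones((2,2)))>0
    P=X[m]; c,w,L,e=fitcyl(P); w=w*np.sign(w[2]); print(n,"pin",len(P),c.round(1),w.round(3),"len",L.round(1),"res",e.round(2),"tilt",np.degrees(np.arcsin(w[2])).round(1))
    # board
    b=wood&(abs(Z-18)<6)&(X[...,1]>100)&(X[...,0]<800); k,l,st,_=cv2.connectedComponentsWithStats(b.astype(np.uint8)); i=1+st[1:,4].argmax(); b=l==i
    B=X[b]; (cx,cy),(a1,a2),ang=cv2.minAreaRect(B[:,:2].astype(np.float32)); print(" board",cx,cy,a1,a2,ang,"z",np.median(B[:,2]))
    box=cv2.boxPoints(((cx,cy),(a1,a2),ang))
    ins=(X[...,2]>21)&(Z<80)&(abs(X[...,0]-cx)<140)&(abs(X[...,1]-cy)<110)&(s<90)
    k,l,st,_=cv2.connectedComponentsWithStats(ins.astype(np.uint8))
    for i in range(1,k):
        if st[i,4]>60: Q=X[l==i]; print("  V",st[i,4],Q.mean(0).round(1),"min",Q.min(0).round(1),"max",Q.max(0).round(1))
    y=(h>22)&(h<35)&(s>150)&(v>100)&(R>250)&(Z<60)&(Z>-5)
    k,l,st,_=cv2.connectedComponentsWithStats(y.astype(np.uint8)); i=1+st[1:,4].argmax(); Q=X[l==i]; print(" chock",st[i],Q.mean(0).round(1),"zmax",np.percentile(Q[:,2],98).round(1))
    T=Q[Q[:,2]>36.5]; r=cv2.minAreaRect(T[:,:2].astype(np.float32)); print("  topface",len(T),r, "slopefoot", Q[(Q[:,2]<8)].mean(0).round(1)); r2=cv2.minAreaRect(Q[:,:2].astype(np.float32)); print("  all",r2,cv2.boxPoints(r2).round(1).tolist())
    tb=(Z<6)&(Z>-6)&(h<6); print(" table z",np.median(Z[tb]))
    for nm,mm in (("mug",(h>95)&(h<115)&(s>80)&(Z>75)&(Z<100)),("lid",((h<5)|(h>175))&(Z>95)&(Z<125)&(X[...,0]>300)),("brushhandle",wood&(Z>3)&(Z<30)&(X[...,0]>600)&(X[...,1]<100)&(X[...,0]<850))):
        Q=X[mm]; print(" ",nm,len(Q), np.median(Q,0).round(1) if len(Q) else '')
E
python3 m.py
```

```text
top pin 3973 [ 507.6 -248.1  150.4] [0.839 0.216 0.499] len 275.9 res 0.76 tilt 29.9
 board 547.2017822265625 291.35113525390625 249.83250427246094 190.51170349121094 4.280568599700928 z 17.248469488685597
  V 659 [638.8 253.3  40.3] min [622.1 214.   21.3] max [657.5 291.8  70. ]
  V 693 [460.6 240.5  40.4] min [443.9 200.   21.4] max [478.8 277.7  69.9]
 chock [307 297  35  28 579] [466.4   4.3  30.5] zmax 42.3
  topface 312 ((462.1231994628906, 13.996858596801758), (35.627681732177734, 29.413759231567383), 24.947547912597656) slopefoot [477.6 -18.    3.9]
  all ((469.4804382324219, 3.8348388671875), (40.883567810058594, 53.940406799316406), 25.46221351623535) [[439.3999938964844, 19.399999618530273], [462.6000061035156, -29.299999237060547], [499.5, -11.699999809265137], [476.29998779296875, 37.0]]
 table z -0.6923594612128292
  mug 450 [630.9 -25.9  87.4]
  lid 870 [682.2  67.5 109.2]
  brushhandle 475 [761.5 -63.3  16.8]
scene pin 1637 [ 511.2 -250.5  154.5] [0.837 0.215 0.503] len 273.6 res 0.79 tilt 30.2
 board 547.3248291015625 289.0641784667969 253.7003173828125 189.89097595214844 4.421951770782471 z 18.743141494951416
  V 1031 [464.9 236.9  40.6] min [442.1 197.3  21. ] max [480.7 278.5  69.4]
  V 1338 [643.4 251.   40.8] min [623.3 212.   21. ] max [659.2 292.   71.3]
 chock [327 221  35  32 761] [472.4   8.4  26.7] zmax 43.2
  topface 288 ((463.4610595703125, 11.413113594055176), (40.209632873535156, 31.314794540405273), 25.145771026611328) slopefoot [478.5   1.8   4.7]
  all ((450.06402587890625, -7.583686828613281), (80.83562469482422, 54.50825119018555), 24.668476104736328) [[402.0, 0.30000001192092896], [424.70001220703125, -49.20000076293945], [498.20001220703125, -15.5], [475.3999938964844, 34.099998474121094]]
 table z 1.8112349814495436
  mug 860 [634.7 -22.8  84.5]
  lid 1410 [685.   66.5 110.4]
  brushhandle 616 [767.9 -62.9  19. ]
```

```bash
cat >> h.py <<'E'
def rot(x,z):
    x=np.array(x,float);z=np.array(z,float);z/=np.linalg.norm(z);x-=z*(x@z);x/=np.linalg.norm(x)
    return np.column_stack([x,np.cross(z,x),z])
def yawdown(deg): a=np.radians(deg); return rot([np.cos(a),np.sin(a),0],[0,0,-1])
def st(m=""):
    s=sensors.read_state(); print(m,"t",round(s["t"],2),"p",s["eef_pos"].round(1),"F",s["force"].round(2),"tq",s["wrist_torque"].round(2),"w",round(s["grip_width"],1)); return s
def snap(tag):
    for n in ("scene","top"):
        p,d=optics.grab_frame(n); cv2.imwrite(f"pics/{n}{tag}.png",p[:,:,::-1]); np.savez(f"{n}{tag}.npz",p=p,d=d)
CY=4.25; cx_=np.array([np.cos(np.radians(CY)),np.sin(np.radians(CY)),0]); cy_=np.array([-cx_[1],cx_[0],0]); CO=np.array([549.9,255.3,0])
E
python3 - <<'E'
from h import *
a=np.radians(14.4); d=np.array([np.cos(a),np.sin(a),0]); w=d*np.cos(np.pi/6)+[0,0,.5]; n=-d*.5+[0,0,np.cos(np.pi/6)]
R=rot(w,-n); c=np.array([509.4,-249.3,150.5]); g=c-n*3+n*6   # grasp point 3 mm past the axis
ctrl.gripper_to(66)
ctrl.move_ptp(g+n*110,R); st("above")
ctrl.move_l(g,vel=70,threshold=8); s=st("at"); print((s["eef_rot"]-R).round(3).tolist())
snap(1)
E
python3 - <<'E'
import cv2,numpy as np
a=cv2.imread('pics/scene1.png')[60:260,100:340];b=cv2.imread('pics/top1.png')[160:380,390:570]
cv2.imwrite('pics/c1.png',np.hstack([cv2.resize(a,(432,360)),cv2.resize(b,(295,360))]))
E
```

```text
above t 1.83 p [ 454.6 -264.4  248.6] F [ 0.33 -0.24  0.62] tq [-0.02  0.26 -0.03] w 66.1
at t 3.56 p [ 508.1 -250.   153.6] F [-0.58 -0.09 -0.72] tq [-0.06  0.24 -0.02] w 66.2
[[-0.0, -0.0, 0.001], [0.0, -0.0, -0.001], [0.0, 0.001, 0.0]]
```

View pics/c1.png

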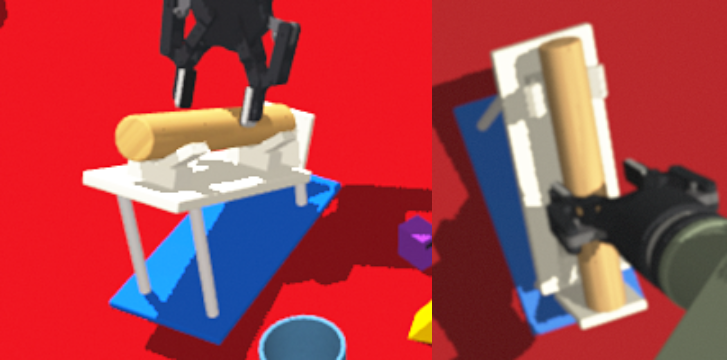

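The near fingertip (crop 250,122) appears just beside the pin, and the far one (183,105) looks a bit high or off to the side. Before closing I'll check this numerically in the tool frame.

Run:
```python
from h import *
s=sensors.read_state(); R,p=s["eef_rot"],s["eef_pos"]
for n in ("scene","top"):
    z=np.load(n+"1.npz"); X=cloud(n,z["p"],z["d"]); H=hsv(z["p"]); T=(X-p)@R   # tool frame
    near=(abs(T[...,0])<40)&(abs(T[...,1])<70)&(abs(T[...,2])<60)
    wood=(H[...,0]>8)&(H[...,0]<25)&(H[...,1]>70)
    P=X[wood&near&(T[...,2]<20)]; 
    Pn=X[wood&(abs(T[...,0])<135)&(abs(T[...,1])<40)&(abs(T[...,2]-4)<40)]
    c,w,L,e=fitcyl(Pn); print(n,"pin in tool",((c-p)@R).round(1),(w@R).round(3),L.round(1),e.round(2))
    g=near&~wood&(H[...,1]<90)&(T[...,2]>-40)&(T[...,2]<30)&(abs(T[...,0])<20)
    for sg in (-1,1):
        Q=T[g&(sg*T[...,1]>22)]; 
        if len(Q): 
            for lo in range(-40,30,10):
                q=Q[(Q[:,2]>=lo)&(Q[:,2]<lo+10)]
                if len(q)>3: print("  side",sg,"z",lo,len(q),"y",np.percentile(q[:,1],[5,50,95]).round(1),"x",np.percentile(q[:,0],[5,95]).round(1))
```

```text
scene pin in tool [1.  1.2 0.6] [ 1.    -0.003  0.002] 268.0 0.57
  side -1 z -40 64 y [-45.2 -40.3 -33.6] x [-2.7 13.1]
  side -1 z -30 63 y [-44.9 -40.  -33.2] x [-5.4 12.5]
  side -1 z -20 33 y [-40.3 -36.6 -32.8] x [-8.6 13.4]
  side 1 z -40 60 y [34.2 36.1 45.6] x [-6.5 14.5]
  side 1 z -30 55 y [34.  36.2 45.6] x [-4.6 13.5]
  side 1 z -20 32 y [34.3 36.7 39. ] x [-7.7 13.4]
top pin in tool [ 0.1 -1.9  2.7] [-1.     0.001 -0.001] 268.6 0.71
  side -1 z -40 35 y [-47.2 -40.6 -34.8] x [ 1.6 11.1]
  side -1 z -30 41 y [-47.1 -41.9 -34.8] x [-1.3 10.6]
  side -1 z -20 19 y [-45.4 -40.  -33.3] x [ 4.5 10.6]
  side -1 z 0 5 y [-22.5 -22.3 -22. ] x [-4.5 16.1]
  side 1 z -40 49 y [31.6 33.1 44.2] x [-5.1 10.9]
  side 1 z -30 41 y [31.8 33.1 44.6] x [-2.6 11.1]
  side 1 z -20 10 y [32.6 36.2 42.3] x [-3.6 10. ]
```

Run:
```python
from h import *
s=sensors.read_state(); R,p=s["eef_rot"],s["eef_pos"]; print(ctrl.tcp_to_tips)
c=optics.camera_params("scene")
for q in ([0,-35,-15],[0,-35,0],[0,-35,12],[0,-35,25],[0,35,-15],[0,35,12],[0,0,0]):
    Y=c["R"]@(p+R@np.array(q,float))+c["t"]; u=c["mtx"]@Y; u=u[:2]/u[2]; print(q,u.round(1),"crop",((u-[100,60])*1.8).round())
z=np.load("scene1.npz"); X=cloud("scene",z["p"],z["d"]); H=hsv(z["p"]); T=(X-p)@R
m=(abs(T[...,0])<25)&(abs(T[...,1]+38)<14)&(T[...,2]>-30)&(T[...,2]<40)
for lo in range(-30,40,5):
    k=m&(T[...,2]>=lo)&(T[...,2]<lo+5)
    if k.sum(): print(lo,k.sum(),T[k].mean(0).round(1),z["p"][k].mean(0).round(),np.argwhere(k).mean(0).round())
im=z["p"][90:170,200:290,::-1]; cv2.imwrite("pics/c2.png",cv2.resize(im,(720,640)[0:2] if 0 else (675,600),interpolation=cv2.INTER_NEAREST))
```

```text
25.0
[0, -35, -15] [237.5 127.7] crop [248. 122.]
[0, -35, 0] [236.  136.2] crop [245. 137.]
[0, -35, 12] [234.9 142.9] crop [243. 149.]
[0, -35, 25] [233.6 150.2] crop [241. 162.]
[0, 35, -15] [203.  117.9] crop [185. 104.]
[0, 35, 12] [200.7 132.9] crop [181. 131.]
[0, 0, 0] [218.7 131.2] crop [214. 128.]
-30 35 [  6.  -39.6 -27.4] [102.  99.  98.] [121. 239.]
-25 34 [  6.6 -38.7 -22.4] [102.  99.  97.] [124. 238.]
-20 23 [  7.  -36.5 -17.5] [139. 135. 131.] [127. 237.]
-15 12 [  2.5 -35.8 -13.7] [138. 135. 132.] [129. 237.]
```

View pics/c2.png

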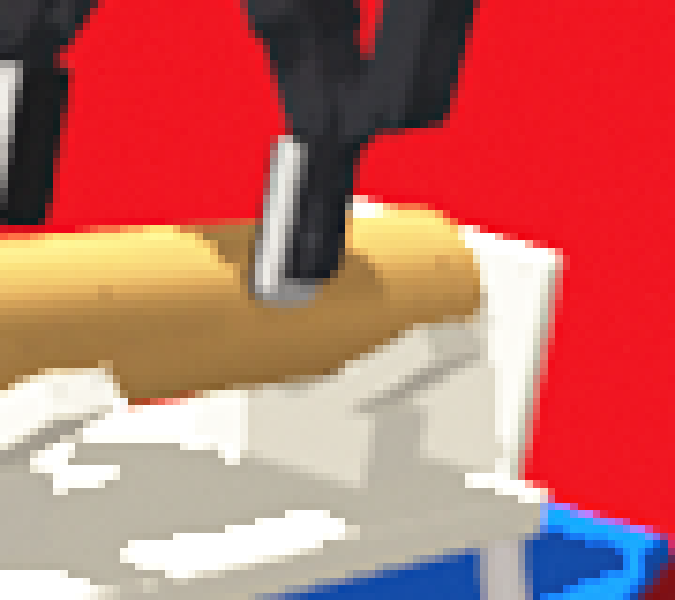

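The close crop shows both fingertips ending about 13 mm behind the TCP, roughly level with the pin's top. `tcp_to_tips` says 25 mm ahead, so the real tips sit about 30 mm shorter. I'll advance in guarded steps and measure the tip again from depth.

```bash
cat >> h.py <<'E'
def tips(tag):
    s=sensors.read_state(); R,p=s["eef_rot"],s["eef_pos"]
    for n in ("scene","top"):
        z=np.load(f"{n}{tag}.npz"); X=cloud(n,z["p"],z["d"]); S=z["p"].astype(int); T=(X-p)@R; o=s["grip_width"]/2
        m=(abs(T[...,0])<14)&(abs(abs(T[...,1])-o-6)<13)&(T[...,2]>-60)&(T[...,2]<40)&(np.ptp(S,axis=-1)<22)
        for sg in (-1,1):
            q=T[m&(sg*T[...,1]>0)]
            if len(q)>5: print(n,"tip z side",sg,len(q),np.percentile(q[:,2],[90,98,100]).round(1),"inner y",np.percentile(abs(q[:,1]),3).round(1),"x",np.percentile(q[:,0],[3,97]).round(1))
E
python3 - <<'E'
from h import *
tips(1)
s=st(); z=s["eef_rot"][:,2]
print(ctrl.move_l(s["eef_pos"]+15*z,vel=40,threshold=5)); st("in"); snap(2); tips(2)
E
```

```text
scene tip z side -1 263 [-19.8 -13.6 -12.4] inner y 33.2 x [-5.5 13.4]
scene tip z side 1 274 [-18.4 -14.2 -12.3] inner y 34.0 x [-9.  13.2]
top tip z side -1 168 [-20.  -14.8 -13.4] inner y 33.9 x [-6.7 11.6]
top tip z side 1 178 [-22.1 -17.9 -16. ] inner y 31.6 x [-6.2 12. ]
 t 3.66 p [ 508.  -250.   153.5] F [-0.48  0.24  0.84] tq [-0.07  0.26 -0.01] w 66.2
False
in t 4.17 p [ 515.2 -247.8  140. ] F [ 0.12  0.48 -0.03] tq [-0.07  0.23 -0.04] w 65.6
scene tip z side -1 315 [27.3 29.6 38.7] inner y 33.2 x [-9.1 12.7]
scene tip z side 1 214 [-27.9 -25.3 -21.8] inner y 33.5 x [-9.1 13.3]
top tip z side -1 362 [30.8 32.5 38.3] inner y 27.9 x [-12.5  13.2]
top tip z side 1 241 [29.8 30.9 33.5] inner y 31.7 x [-11.6  12.4]
```

Run:
```python
from h import *
s=st(); z=s["eef_rot"][:,2]
print(ctrl.move_l(s["eef_pos"]+13*z,vel=40,threshold=5)); st("in"); snap(3)
a=cv2.imread('pics/scene3.png')[90:170,190:290]; b=cv2.imread('pics/top3.png')[210:330,430:550]
cv2.imwrite('pics/c3.png',np.hstack([cv2.resize(a,(450,360)),cv2.resize(b,(350,360))]))
```

```text
t 4.28 p [ 515.3 -248.1  140.5] F [-0.31  0.28  0.47] tq [-0.01  0.23 -0.01] w 65.8
False
in t 4.75 p [ 521.6 -246.2  128.8] F [-0.14 -0.24  0.  ] tq [-0.02  0.23 -0.02] w 65.8
```

View pics/c3.png

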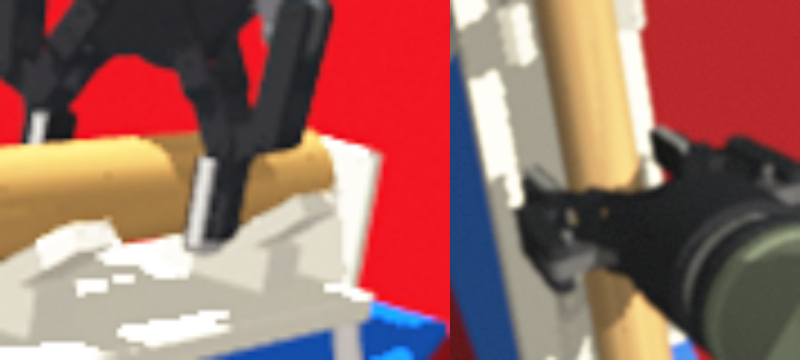

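The fingers now straddle the pin, with the near tip at crop (205,245) just about at the pin's underside. Closing, then a small lift to check.

Run:
```python
from h import *
ctrl.gripper_to(30,force=50); st("closed")
s=sensors.read_state(); z=s["eef_rot"][:,2]
ctrl.move_l(s["eef_pos"]-25*z,vel=50); s=st("lift")
ctrl.move_l(s["eef_pos"]-70*z,vel=120); s=st("lift2"); snap(4)
R,p=s["eef_rot"],s["eef_pos"]
for n in ("scene","top"):
    q=np.load(n+"4.npz"); X=cloud(n,q["p"],q["d"]); H=hsv(q["p"]); T=(X-p)@R
    wood=(H[...,0]>8)&(H[...,0]<25)&(H[...,1]>70)
    c,w,L,e=fitcyl(X[wood&(abs(T[...,0])<160)&(abs(T[...,1])<40)&(abs(T[...,2]+26)<40)]); print(n,"pin in tool",((c-p)@R).round(1),(w@R).round(3),L.round(1),e.round(2))
```

```text
closed t 5.21 p [ 521.2 -244.9  129.6] F [-4.57  3.7   5.84] tq [0.65 0.45 0.46] w 38.7
lift t 5.87 p [ 509.1 -248.8  151.6] F [ 1.64 -1.09 -0.97] tq [-0.25  0.22  0.03] w 39.0
lift2 t 6.6 p [ 474.8 -257.2  211.4] F [ 0.61  0.75 -2.12] tq [-0.12  0.4   0.05] w 38.8
scene pin in tool [  1.8 -12.7 -30.3] [-0.986 -0.161 -0.036] 279.6 4.35
top pin in tool [ -3.   -0.6 -24.6] [-1.     0.001 -0.   ] 278.6 0.68
```

```bash
cat >> h.py <<'E'
def pinfit(tag,c0,seg=125,u=None):
    u=cx_ if u is None else u; out=[]
    for n in ("scene","top"):
        q=np.load(f"{n}{tag}.npz"); X=cloud(n,q["p"],q["d"]); H=hsv(q["p"]); D=X-c0; a=D@u; r=np.linalg.norm(D-a[...,None]*u,axis=-1)
        wood=(H[...,0]>8)&(H[...,0]<25)&(H[...,1]>60)&(abs(a)<160)&(r<32)
        if wood.sum()<100: print(n,"few",wood.sum()); continue
        c,w,L,e=fitcyl(X[wood]); w=w*np.sign(w@u); C=c-CO
        print(n,wood.sum(),"pin",c.round(1),"cradle",(C@cx_).round(1),(C@cy_).round(1),c[2].round(1),"yaw",np.degrees(np.arctan2(w[1],w[0])).round(2),"tilt",np.degrees(np.arcsin(w[2])).round(2),"L",L.round(1),"res",e.round(2))
E
python3 - <<'E'
from h import *
R=yawdown(CY); s=sensors.read_state()
ctrl.move_ptp([500,-240,290],R); st("level")
off=np.array([0,0,26.])
ctrl.move_l(np.array(CO+[0,0,200])-off,vel=220); st("over")
ctrl.move_l(np.array(CO+[0,0,100])-off,vel=120); ctrl.hold(.2); st("hover"); snap(5)
pinfit(5,CO+[0,0,100])
E
```

```text
level t 7.43 p [ 499.6 -239.1  288.2] F [-1.17  0.32 -3.7 ] tq [ 0.01  0.03 -0.01] w 38.4
over t 9.91 p [550.2 254.6 174.3] F [ 0.65 -0.7  -2.62] tq [0.01 0.05 0.04] w 38.4
hover t 11.09 p [550.7 255.6  75.2] F [-0.33  0.17 -2.31] tq [-0.05 -0.03 -0.01] w 39.1
scene 1886 pin [549.5 253.  101.2] cradle -0.6 -2.3 101.2 yaw 4.5 tilt -0.24 L 278.0 res 0.68
top 2271 pin [545.9 255.7  99.4] cradle -3.9 0.7 99.4 yaw 4.26 tilt 0.12 L 278.4 res 0.79
```

Hover checks: the pin is level (tilt within ±0.25°), yaw matches, and it sits about 2 mm short lengthwise. I'll correct that and lower it under guard.

Run:
```python
from h import *
b=CO+2*cx_+1*cy_-[0,0,26.]
ctrl.move_l(b+[0,0,62],vel=80); st("62")
hit=ctrl.move_l(b+[0,0,47],vel=18,threshold=3.5); st(f"down {hit}")
ctrl.hold(.3); st("hold"); snap(6); pinfit(6,CO+[0,0,48])
```

```text
62 t 11.82 p [551.5 256.3  35.3] F [-0.18  0.7  -2.62] tq [-0.05 -0.   -0.07] w 38.7
down True t 12.52 p [551.6 256.7  22.6] F [0.42 1.74 3.35] tq [ 0.06 -0.08  0.02] w 38.2
hold t 12.82 p [551.6 256.7  22.5] F [1.32 1.02 4.84] tq [ 0.13 -0.18  0.07] w 38.6
scene 1795 pin [550.2 254.   48.6] cradle 0.2 -1.3 48.6 yaw 4.59 tilt -0.51 L 278.0 res 0.85
top 2035 pin [546.9 256.7  46.9] cradle -2.9 1.6 46.9 yaw 4.33 tilt 0.03 L 278.2 res 0.9
```

Run:
```python
from h import *
ctrl.gripper_to(46); st("rel"); ctrl.gripper_to(62)
s=sensors.read_state(); ctrl.move_l(s["eef_pos"]+[0,0,60],vel=80); ctrl.move_l(s["eef_pos"]+[0,0,160],vel=200)
ctrl.move_l([468,100,200],vel=250)
st("up"); snap(7); pinfit(7,CO+[0,0,48])
a=cv2.imread('pics/scene7.png')[190:470,310:590]; b=cv2.imread('pics/top7.png')[180:380,80:360]
cv2.imwrite('pics/c7.png',np.hstack([cv2.resize(a,(400,400)),cv2.resize(b,(400,286),interpolation=cv2.INTER_CUBIC)[:,:].copy() if 0 else cv2.resize(b,(400,400))]))
```

```text
rel t 13.16 p [548.9 255.6  20.2] F [0.59 1.11 0.25] tq [-0.02 -0.01  0.02] w 46.1
up t 15.87 p [468.  100.5 199.4] F [-0.19  0.4   0.32] tq [ 0.07  0.   -0.03] w 62.2
scene 2536 pin [550.  254.2  48.3] cradle -0.0 -1.1 48.3 yaw 4.49 tilt -0.27 L 278.8 res 0.72
top 1311 pin [546.9 256.8  47. ] cradle -2.9 1.7 47.0 yaw 4.3 tilt 0.0 L 278.4 res 0.94
```

View pics/c7.png

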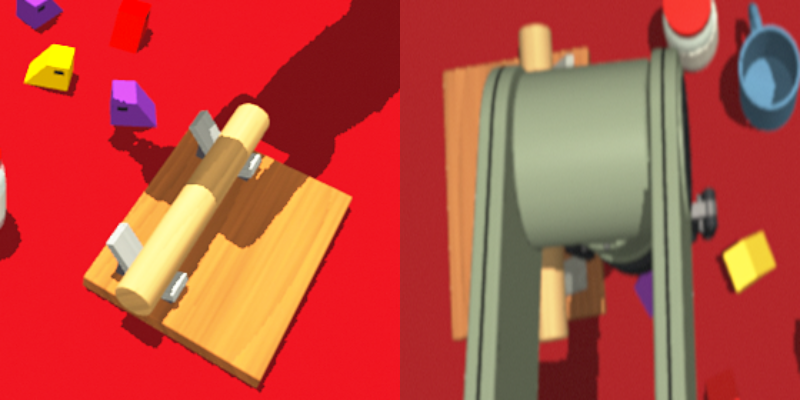

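Pin seated: tilt about 0°, height 47–48 mm, and its shadow and V positions look right in crop (190,205). Next, the chock.

Run:
```python
from h import *
CH=25.2; a=np.radians(CH); yc=np.array([-np.sin(a),np.cos(a),0]); o=np.array([467.9,1.8,0]); g=o+9*yc
for k in (90,-90):
    print(k,[None if (q:=ctrl.solve_ik(p,yawdown(y+k))) is None else q.round(2).tolist() for p,y in ((g+[0,0,0.],CH),(CO+45*cy_+[0,0,18],CY),(CO+45*cy_+[0,0,120],CY))])
```

```text
90 [[-0.17, 0.31, 1.97, -0.0, 0.86, -0.61], [0.36, 0.54, 1.56, -0.0, 1.04, 0.29], [0.36, 0.41, 1.51, -0.0, 1.22, 0.29]]
-90 [[-0.17, 0.31, 1.97, -0.0, 0.86, 2.54], None, None]
```

Run:
```python
from h import *
CH=25.2; a=np.radians(CH); yc=np.array([-np.sin(a),np.cos(a),0]); g=np.array([467.9,1.8,0])+9*yc
ctrl.move_ptp(g+[0,0,90],yawdown(CH+90)); st("above")
print(ctrl.move_l(g+[0,0,0],vel=60,threshold=6)); st("down"); snap(8)
ctrl.gripper_to(28,force=30); st("closed")
ctrl.move_l(g+[0,0,6],vel=40); st("lift"); snap(9)
a=cv2.imread('pics/scene8.png')[170:290,270:430]; b=cv2.imread('pics/scene9.png')[170:290,270:430]
cv2.imwrite('pics/c9.png',np.hstack([cv2.resize(a,(400,300)),cv2.resize(b,(400,300))]))
```

```text
above t 17.82 p [464.4  10.2  90.2] F [-1.12 -0.73 -0.91] tq [-0.05  0.01 -0.  ] w 62.3
False
down t 19.47 p [4.645e+02 9.900e+00 4.000e-01] F [0.26 1.42 0.37] tq [ 0.03 -0.01 -0.04] w 62.2
closed t 19.92 p [4.644e+02 9.900e+00 3.000e-01] F [1.08 1.29 2.32] tq [0.01 0.01 0.01] w 35.8
lift t 20.22 p [464.2   9.9   6.2] F [ 0.45 -0.3  -1.19] tq [ 0.01 -0.   -0.06] w 35.7
```

View pics/c9.png

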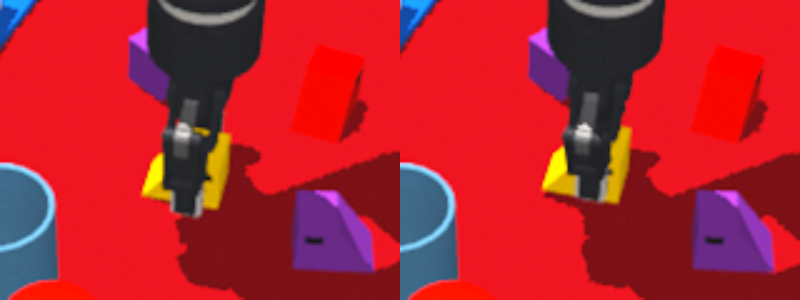

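Chock gripped (width 35.8 mm) and lifted, as the right panel at (590,165) shows. Next I carry it over and set it down 14 mm short of the pin.

Run:
```python
from h import *
R=yawdown(CY+90); b=CO+54*cy_
s=sensors.read_state(); ctrl.move_l(s["eef_pos"]+[0,0,120],vel=180)
ctrl.move_ptp(b+[0,0,125],R); st("over")
ctrl.move_l(b+[0,0,28],vel=100); st("28")
hit=ctrl.move_l(b+[0,0,15],vel=12,threshold=2.5); st(f"touch {hit}")
ctrl.hold(.2); ctrl.gripper_to(42); s=st("rel"); snap(10)
for n in ("scene","top"):
    z=np.load(n+"10.npz"); X=cloud(n,z["p"],z["d"]); H=hsv(z["p"]); D=X-CO
    m=(H[...,0]>24)&(H[...,0]<35)&(H[...,1]>150)&(X[...,2]>15)&(X[...,2]<65)&(X[...,1]>200)
    a,c=D[m]@cx_,D[m]@cy_; print(n,m.sum(),"x",np.percentile(a,[2,98]).round(1),"y",np.percentile(c,[2,98]).round(1),"z",np.percentile(X[m][:,2],[2,98]).round(1))
a=cv2.imread('pics/scene10.png')[230:470,350:590]; b=cv2.imread('pics/top10.png')[190:360,90:260]
cv2.imwrite('pics/c10.png',np.hstack([cv2.resize(a,(400,400)),cv2.resize(b,(400,400))]))
```

```text
over t 22.32 p [545.4 308.  123.9] F [-0.4  -0.89 -0.85] tq [-0.02 -0.03  0.08] w 35.3
28 t 23.43 p [545.7 311.5  28.7] F [-2.87  5.95  6.73] tq [ 0.62  0.49 -0.11] w 35.4
touch True t 23.71 p [545.7 311.9  28.6] F [0.06 1.6  1.62] tq [ 0.13 -0.1  -0.02] w 35.6
rel t 24.14 p [544.6 311.1  28. ] F [ 0.49  0.24 -0.07] tq [ 0.05 -0.03  0.04] w 41.8
scene 177 x [-17.4  17.7] y [17.9 30.8] z [54.4 60.9]
top 378 x [-17.8  18.6] y [19.4 49.4] z [51.3 62.4]
```

View pics/c10.png

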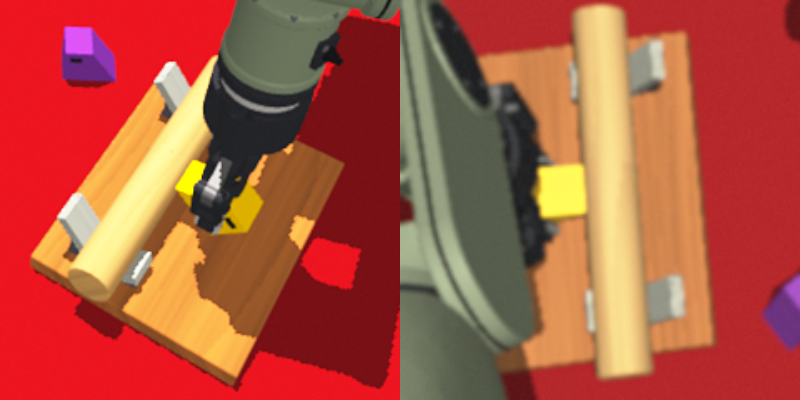

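I misjudged the descent. The toe came down on the pin's flank, and the chock now leans about 40° toe-up between the open fingers: yellow spans y 19–49, z 51–62. The pin still looks seated. I'll re-grip, lift clear, move well out to the low side and let the chock settle flat there.

```bash
cat >> h.py <<'E'
def chk(tag):
    for n in ("scene","top"):
        z=np.load(f"{n}{tag}.npz"); X=cloud(n,z["p"],z["d"]); H=hsv(z["p"]); D=X-CO
        m=(H[...,0]>24)&(H[...,0]<35)&(H[...,1]>150)&(X[...,2]>12)&(X[...,2]<120)&(X[...,1]>200)
        if m.sum()<20: print(n,"chock few"); continue
        a,c,zz=D[m]@cx_,D[m]@cy_,X[m][:,2]; print(n,m.sum(),"chock x",np.percentile(a,[2,98]).round(1),"y",np.percentile(c,[2,98]).round(1),"z",np.percentile(zz,[2,98]).round(1),"z at y-bins",[(int(k),zz[abs(c-k)<2.5].mean().round(0)) for k in range(0,110,8) if (abs(c-k)<2.5).sum()>4])
E
python3 - <<'E'
from h import *
pinfit(10,CO+[0,0,48])
ctrl.gripper_to(30,force=30); s=st("grip")
ctrl.move_l(s["eef_pos"]+12*cy_*0.5+[0,0,12],vel=40); s=st("lift")
ctrl.move_l(s["eef_pos"]+32*cy_,vel=80); ctrl.hold(.1); s=st("out"); snap(11); chk(11); pinfit(11,CO+[0,0,48])
a=cv2.imread('pics/scene11.png')[230:470,350:590]
cv2.imwrite('pics/c11.png',cv2.resize(a,(480,480)))
E
```

```text
scene 1686 pin [553.3 254.5  48.3] cradle 3.3 -1.1 48.3 yaw 4.52 tilt -0.34 L 271.4 res 0.73
top 3669 pin [546.9 256.8  47. ] cradle -2.9 1.7 47.0 yaw 4.34 tilt 0.01 L 278.1 res 0.87
grip t 24.46 p [545.1 311.5  28.6] F [ 0.34 -0.48  0.61] tq [-0.06  0.04  0.01] w 35.6
lift t 24.93 p [545.  317.8  41.2] F [-0.51 -0.58 -1.43] tq [-0.03  0.01 -0.01] w 35.7
out t 25.58 p [542.5 349.5  41. ] F [ 0.33  0.1  -0.42] tq [ 0.   -0.04  0.02] w 35.4
scene 264 chock x [-19.  25.] y [56.1 75.2] z [ 66.2 113. ] z at y-bins [(56, np.float64(67.0)), (64, np.float64(69.0)), (72, np.float64(72.0))]
top 388 chock x [-17.3  25.3] y [59.4 88.4] z [15.5 74.6] z at y-bins [(64, np.float64(68.0)), (72, np.float64(65.0)), (80, np.float64(72.0)), (88, np.float64(69.0))]
scene 2112 pin [549.4 254.2  48.1] cradle -0.6 -1.0 48.1 yaw 4.47 tilt -0.13 L 279.4 res 0.68
top 3696 pin [546.9 256.8  47. ] cradle -2.9 1.7 47.0 yaw 4.35 tilt -0.03 L 278.1 res 0.87
```

View pics/c11.png

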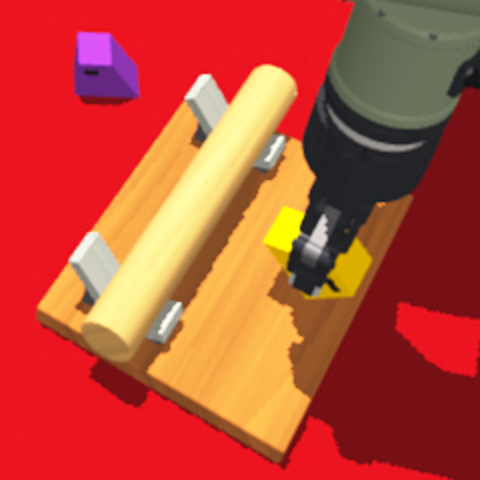

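The pin is unmoved and still seated, and the chock is held toe-up at crop (320,255). Lower it to touch, then release so it tips flat.

Run:
```python
from h import *
s=st(); print(ctrl.move_l(s["eef_pos"]-[0,0,18],vel=15,threshold=2.0)); s=st("touch")
ctrl.gripper_to(42); ctrl.hold(.3); s=st("rel")
ctrl.gripper_to(62); s=sensors.read_state(); ctrl.move_l(s["eef_pos"]+[0,0,60],vel=150); ctrl.move_l(s["eef_pos"]+[-60,60,110],vel=250)
snap(12); chk(12)
z=np.load("top12.npz"); a=cv2.imread('pics/scene12.png')[230:470,350:590]; b=cv2.imread('pics/top12.png')[190:360,90:260]
cv2.imwrite('pics/c12.png',np.hstack([cv2.resize(a,(400,400)),cv2.resize(b,(400,400))]))
```

```text
t 25.68 p [542.6 349.3  41. ] F [ 0.22 -0.01 -1.08] tq [ 0.02  0.   -0.06] w 35.7
True
touch t 26.51 p [542.5 349.4  28.4] F [-0.36  0.99  5.27] tq [-0.06 -0.03 -0.04] w 36.1
rel t 27.05 p [541.3 348.8  27. ] F [-0.14  0.16  0.73] tq [-0.04 -0.02  0.02] w 42.1
scene 816 chock x [-19.4  17.3] y [42.6 95.5] z [19.6 60.8] z at y-bins [(40, np.float64(20.0)), (48, np.float64(29.0)), (56, np.float64(41.0)), (64, np.float64(53.0)), (72, np.float64(58.0)), (80, np.float64(57.0)), (88, np.float64(58.0)), (96, np.float64(50.0))]
top 698 chock x [-16.1  16.7] y [45.3 96.3] z [19.1 60. ] z at y-bins [(48, np.float64(24.0)), (56, np.float64(35.0)), (64, np.float64(46.0)), (72, np.float64(56.0)), (80, np.float64(57.0)), (88, np.float64(56.0)), (96, np.float64(56.0))]
```

View pics/c12.png

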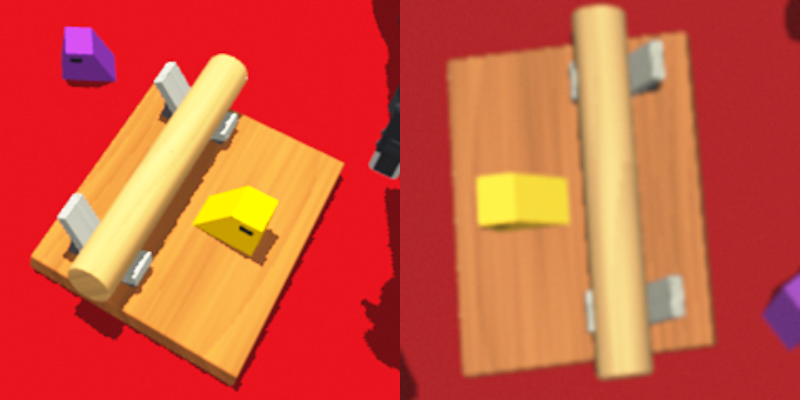

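The chock is flat on the board (top at 58 mm), aligned and centred, spanning y 42–97 (origin ≈ 69.5). Next: re-grip it, slide it in and creep to contact while averaging force.

Run:
```python
from h import *
import time
def F(n=8):
    f=[]
    for _ in range(n): ctrl.hold(.01); f.append(sensors.read_state()["force"])
    f=np.array(f); return f.mean(0),f.std(0)
R=yawdown(CY+90); b=CO+78.5*cy_
ctrl.move_ptp(b+[0,0,90],R); ctrl.move_l(b+[0,0,19],vel=70,threshold=6); st("at")
f0,sd=F(); print("base",f0.round(2),sd.round(2))
ctrl.gripper_to(30,force=25); f,_=F(); st("grip"); print(f.round(2))
z=19.
while f[2]-f0[2]>1.0 and z<20: z+=.25; ctrl.move_l(b+[0,0,z],vel=10); f,_=F(); print("z",z,f.round(2))
ctrl.move_l(CO+(78.5-31)*cy_+[0,0,z],vel=40); f1,_=F(); st("near"); print(f1.round(2))
y=47.5; base=f1@cy_
while y>34:
    y-=.6; ctrl.move_l(CO+y*cy_+[0,0,z],vel=8); f,_=F(6); print(round(y,1),(f-f0).round(2),round((f@cy_)-base,2))
    if f@cy_-base>1.0: break
st("end"); snap(13); pinfit(13,CO+[0,0,48]); chk(13)
```

```text
at t 30.25 p [544.7 333.8  19.7] F [-0.35  0.5  -0.02] tq [ 0.05  0.04 -0.  ] w 62.0
base [ 0.   -0.23 -0.02] [0.24 0.66 0.39]
grip t 30.73 p [544.6 333.8  19.6] F [-0.15 -0.64  2.52] tq [-0.02  0.04  0.04] w 35.3
[ 0.12 -0.14  2.35]
z 19.25 [0.58 0.34 2.51]
z 19.5 [0.86 0.52 1.63]
z 19.75 [0.83 0.32 1.22]
z 20.0 [-0.18 -0.07  0.01]
near t 32.98 p [546.4 302.9  20. ] F [ 0.25  1.1  -0.97] tq [-0.05  0.01 -0.03] w 35.7
[ 0.08  0.2  -1.14]
46.9 [ 0.3   0.26 -0.83] -0.19
46.3 [ 0.39  0.47 -0.57] 0.01
45.7 [ 0.05  0.39 -0.59] -0.04
45.1 [-0.2   0.01 -0.65] -0.4
44.5 [-0.26  0.24 -1.02] -0.16
43.9 [-0.22  0.19 -0.69] -0.22
43.3 [ 0.32  0.17 -1.13] -0.28
42.7 [-0.05  0.29 -0.82] -0.13
42.1 [-0.15  0.21 -0.93] -0.2
41.5 [ 0.06  0.02 -0.72] -0.41
40.9 [-0.04  0.5  -0.57] 0.08
40.3 [-0.07  1.49 -1.31] 1.06
end t 36.58 p [546.9 295.7  20. ] F [ 0.03  0.79 -0.9 ] tq [0.2  0.04 0.04] w 35.5
scene 1370 pin [588.7 257.4  48.1] cradle 38.9 -0.8 48.1 yaw 4.42 tilt -0.42 L 200.3 res 0.82
top 3728 pin [546.7 256.8  47. ] cradle -3.1 1.8 47.0 yaw 4.36 tilt -0.01 L 277.8 res 0.88
scene chock few
top 109 chock x [-14.8  16.2] y [23.8 31.7] z [43.  55.4] z at y-bins [(24, np.float64(46.0)), (32, np.float64(53.0))]
```

Contact came at chock origin ≈31 mm as expected, and the pin is unmoved. Settle and release, then check and give one light nudge from behind with closed fingers.

Run:
```python
from h import *
def F(n=6):
    f=[]
    for _ in range(n): ctrl.hold(.01); f.append(sensors.read_state()["force"])
    return np.mean(f,0)
R=yawdown(CY+90)
ctrl.move_l(CO+40.6*cy_+[0,0,19.7],vel=10); ctrl.gripper_to(44); ctrl.gripper_to(60)
ctrl.move_l(CO+40.6*cy_+[0,0,75],vel=120); ctrl.move_l(CO+82*cy_+[0,0,75],vel=150)
ctrl.gripper_to(0); ctrl.move_l(CO+82*cy_+[0,0,21],vel=90,threshold=6); st("behind")
ctrl.move_l(CO+74*cy_+[0,0,21],vel=40,threshold=3); f0=F(10); y=74.
while y>66.5:
    y-=.5; ctrl.move_l(CO+y*cy_+[0,0,21],vel=8); d=(F()-f0)@cy_; print(y,round(d,2),end="; ")
    if d>1.1: break
st("\nend")
ctrl.move_l(CO+84*cy_+[0,0,21],vel=60); ctrl.move_l(CO+84*cy_+[0,0,120],vel=200); ctrl.move_l(CO+[-120,60,200],vel=250)
st("clear"); snap(14); pinfit(14,CO+[0,0,48]); chk(14)
a=cv2.imread('pics/scene14.png')[230:470,350:590]; b=cv2.imread('pics/top14.png')[190:360,90:260]
cv2.imwrite('pics/c14.png',np.hstack([cv2.resize(a,(400,400)),cv2.resize(b,(400,400))]))
```

```text
behind t 39.87 p [544.  337.2  20.9] F [ 0.04  1.   -0.14] tq [ 0.04 -0.03 -0.  ] w -0.1
73.5 -0.0; 73.0 -0.27; 72.5 0.4; 72.0 0.28; 71.5 0.18; 71.0 0.12; 70.5 1.28; 
end t 42.4 p [544.7 325.8  21. ] F [-0.99  0.73 -0.27] tq [0.15 0.02 0.02] w -0.1
clear t 44.13 p [429.7 315.  198.6] F [ 0.89  0.04 -0.11] tq [-0.01  0.02 -0.  ] w 0.3
scene 2352 pin [549.4 254.4  48. ] cradle -0.6 -0.9 48.0 yaw 4.46 tilt -0.16 L 279.0 res 0.77
top 3717 pin [546.7 256.8  46.9] cradle -3.1 1.7 46.9 yaw 4.38 tilt -0.0 L 277.7 res 0.86
scene 551 chock x [-39.5  17.9] y [22.  57.3] z [23.3 61.2] z at y-bins [(24, np.float64(50.0)), (32, np.float64(58.0)), (40, np.float64(58.0)), (48, np.float64(58.0)), (56, np.float64(55.0))]
top 431 chock x [-16.6  17.6] y [24.6 58.7] z [42.2 60.2] z at y-bins [(24, np.float64(46.0)), (32, np.float64(55.0)), (40, np.float64(57.0)), (48, np.float64(57.0)), (56, np.float64(57.0))]
```

View pics/c14.png

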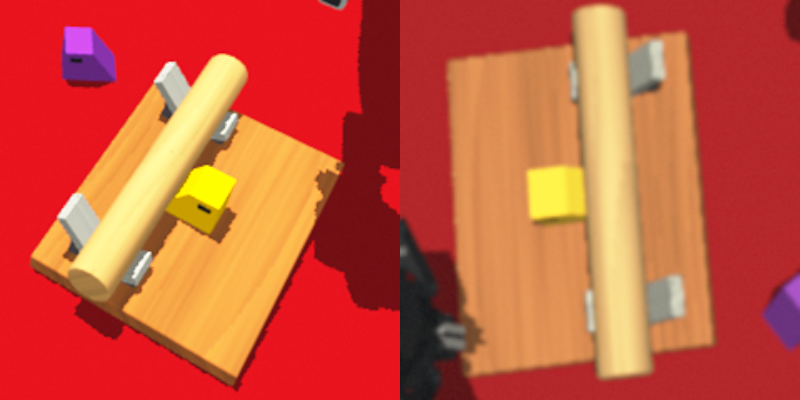

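Chock is flat, square and at the pin, with its back at y≈58 and the pin unmoved. The nudge stopped at only 1.3 N, so a gap of a few tenths of a millimetre may remain. There's time for one slightly firmer nudge, still below what would lift the pin.

Run:
```python
from h import *
def F(n=8):
    f=[]
    for _ in range(n): ctrl.hold(.01); f.append(sensors.read_state()["force"])
    return np.mean(f,0)
R=yawdown(CY+90)
ctrl.move_l(CO+84*cy_+[0,0,120],vel=250); ctrl.move_l(CO+84*cy_+[0,0,21],vel=110,threshold=6)
ctrl.move_l(CO+72*cy_+[0,0,21],vel=40,threshold=4); f0=F(10); y=71.2
while y>68.8 and sensors.read_state()["t"]<52:
    y-=.3; ctrl.move_l(CO+y*cy_+[0,0,21],vel=8); d=(F()-f0)@cy_; print(round(y,1),round(d,2),end="; ")
    if d>1.7: break
st("\nend")
ctrl.move_l(CO+84*cy_+[0,0,21],vel=60); ctrl.move_l(CO+84*cy_+[0,0,120],vel=200); ctrl.move_l(CO+[-120,60,200],vel=250)
s=st("clear"); snap(15); pinfit(15,CO+[0,0,48]); chk(15)
for n in ("top",):
    z=np.load("top15.npz"); X=cloud(n,z["p"],z["d"]); H=hsv(z["p"]); h,sa,Z=H[...,0],H[...,1],X[...,2]
    for nm,mm in (("mug",(h>95)&(h<115)&(sa>80)&(Z>75)&(Z<100)),("lid",((h<5)|(h>175))&(Z>95)&(Z<125)&(X[...,0]>300)),("brush",(h>8)&(h<25)&(sa>70)&(Z>3)&(Z<30)&(X[...,0]>600)&(X[...,1]<100)&(X[...,0]<850))): print(nm,np.median(X[mm],0).round(1))
```

```text
70.9 -0.11; 70.6 0.41; 70.3 2.31; 
end t 47.52 p [544.6 325.8  21. ] F [-0.82  2.12  0.02] tq [ 0.44  0.01 -0.01] w -0.0
clear t 49.25 p [429.7 315.  198.6] F [ 0.4  -0.63  0.52] tq [0.02 0.05 0.02] w -0.1
scene 2352 pin [549.3 254.4  48. ] cradle -0.6 -0.9 48.0 yaw 4.45 tilt -0.14 L 279.5 res 0.8
top 3708 pin [546.7 256.9  46.9] cradle -3.1 1.8 46.9 yaw 4.35 tilt -0.01 L 277.7 res 0.85
scene 546 chock x [-40.9  17.7] y [22.1 57.2] z [20.5 61. ] z at y-bins [(24, np.float64(50.0)), (32, np.float64(57.0)), (40, np.float64(58.0)), (48, np.float64(58.0)), (56, np.float64(55.0))]
top 433 chock x [-16.5  17.4] y [24.5 59.1] z [42.4 60.3] z at y-bins [(24, np.float64(46.0)), (32, np.float64(55.0)), (40, np.float64(57.0)), (48, np.float64(56.0)), (56, np.float64(57.0))]
mug [631.  -26.   87.4]
lid [682.   67.2 109.1]
brush [761.6 -62.9  17. ]
```

The force rises sharply at the same spot, so the chock is hard against the pin. The pin, mug, jar and brush have not moved. Handing in.

```bash
python3 -c "
from h import *
ctrl.finish_job(); st('done')"
```

```text
the job is handed in; nothing more can be done
the job is handed in; nothing more can be done
```

I lifted the pin off the stand, levelled it, lowered it slowly into the two Vs and released it. I then set the yellow chock flat on the low side, slid it in and pushed it up against the pin. I handed the job in after about 49 s with the robot clear of everything.

**Final checks:**
- **Pin:** it lies level (tilt within 0.2°, yaw within 0.2° of the cradle) with its centre at 47–48 mm against the 48 mm wanted.
- **Lengthwise centring:** the two cameras disagree. The scene camera puts it 0.6 mm off and the top camera 3.1 mm off, so it is probably 1–2 mm off.
- **Chock:** it sits flat with its top at 57–58 mm, square and midway between the V-blocks, with its back at about y = 58 mm. The last nudge met a sharp stop (2.3 N) and the pin did not move.
- **Mug, jar and brush:** the top camera shows them within 0.5 mm of where they started.

**What went wrong on the way:**
- **Fingertips:** they measured about 30 mm shorter than `ctrl.tcp_to_tips` says, so I went deeper under force guard.
- **First chock descent:** my first lowering of the chock was too close to the pin. Its toe caught the pin's flank at about 9 N and the chock tipped up in the grip. I lifted it clear, set it down further out and let it tip flat from about 40°, then slid it in. The pin did not shift measurably.

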